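Clear the saw bed and set the stop block

TASK

Take the scraper block and wipe all five wood offcuts off the saw bed into the steel tray beside it; move the offcuts only with the scraper, and leave the stop block alone until they are all in the tray. Then stand the scraper upright back on its rubber mat and let go of it, and after that lay the stop block on the cleared bed near the middle of the fence, right way up, with its flat back flush against the fence and its tab pointing away from the fence. Leave the jar, the battery and the tape measure where they are.

Things in the scene. Friction and masses are not known exactly. Their poses are not given: they have to be found in the camera images.
- saw_bed: fixed grey metal block 180 (x) x 180 (y) x 50 high, its flat top to be cleared. On its far (+x) edge a fence 14 thick, 25 high above the top, all along y; its working face is at x = +76 mm and looks to -x. Other edges open. Tray against its +y or -y side, mat on the other side. Origin: centre of the underside, on the bench; z up.
- chip_tray: fixed dark steel open tray 180 (x) x 150 (y) x 32 high outside, walls and floor 4 thick, butted against the bed's +y or -y side (its centre 165 mm from the bed's centre), parallel to the bed, its rim 18 below the bed's top. Origin: centre of the underside on the bench; axes parallel to the bed's.
- mat: fixed black rubber mat 160 (x) x 130 (y) x 4 thick on the bench, on the other side of the bed from the tray, its centre 165 mm from the bed's centre. Origin: centre of the underside; axes parallel to the bed's.
- scraper: loose scraper, 0.15-0.3 kg, standing on the mat. Foot: wooden bar 98 (x) x 22 (y) x 32 high with steel cheeks 6 x 46 (y) x 32 high on its ends (110 overall), an H from above, alike on both faces. Handle rib 60 (x) x 22 (y) from 32 to 88 above the underside: grip across the 22. Wipe moving along its y. x within 0.25 rad of the bed's x. Origin: centre of the underside; z up.
- stop_block: loose dark wooden block, 0.09 kg, on the bench left or right of the bed; T-shaped from above, 30 high: main body 36 (x) x 60 (y); amid its -x side a tab 22 wide (y) sticks out 18. The +x side is the flat back. Grip it across the 60. Origin: centre of the main body's underside; z up; when turned like the bed its back faces the fence.
- block_back (a point): point in the middle of the stop block's flat back, at block x = +18, 15 above its underside
- block_tab (a point): point in the middle of the end of the stop block's tab, at block x = -36, 15 above its underside
- chip0: loose light wood offcut, about 11 g: block 36 x 22 x 14 high (mm); starts lying on top of the bed. Origin: centre of its underside.
- chip1: loose light wood offcut, about 11 g: block 26 x 26 x 15 high (mm); starts lying on top of the bed. Origin: centre of its underside.
- chip2: loose light wood offcut, about 11 g: round dowel slice, diameter 28, 15 high (mm); starts lying on top of the bed. Origin: centre of its underside.
- chip3: loose light wood offcut, about 11 g: strip 40 x 17 x 14 high (mm); starts lying on top of the bed. Origin: centre of its underside.
- chip4: loose light wood offcut, about 11 g: block 30 x 24 x 14 high (mm); starts lying on top of the bed. Origin: centre of its underside.
- jar: bystander: glass jar with a steel cap, diameter 64, 85 high, standing on the bench on the side of the bed where the stop block is not. Origin: centre of the underside.
- battery: bystander: black tool battery 75 (x) x 110 (y), 55 high, lying on the bench at the far right (-y). Origin: centre of the underside.
- tape_measure: bystander: grey tape measure 70 (x) x 65 (y) x 38 high, lying on the bench at the far left (+y). Origin: centre of the underside.

How it is judged:
On the way, in this order (a step that is already met when the one before it is completed fails the run):
1. all five offcuts are in the tray, the stop block still in its place (within 20 mm) (x of chip0 in the frame of chip_tray between -0.09 and 0.09 m and y of chip0 in the frame of chip_tray between -0.075 and 0.075 m and z of each of chip0, chip1, chip2, chip3, chip4 in the frame of chip_tray below 0.045 m and x of chip1 in the frame of chip_tray between -0.09 and 0.09 m and y of chip1 in the frame of chip_tray between -0.075 and 0.075 m and x of chip2 in the frame of chip_tray between -0.09 and 0.09 m and y of chip2 in the frame of chip_tray between -0.075 and 0.075 m and x of chip3 in the frame of chip_tray between -0.09 and 0.09 m and y of chip3 in the frame of chip_tray between -0.075 and 0.075 m and x of chip4 in the frame of chip_tray between -0.09 and 0.09 m and y of chip4 in the frame of chip_tray between -0.075 and 0.075 m and distance of stop_block from where it was at the start of the episode below 0.02 m), for 0.2 s.
2. the scraper stands upright on the mat again, let go, and the stop block is not yet placed (x of scraper in the frame of mat between -0.045 and 0.045 m and y of scraper in the frame of mat between -0.045 and 0.045 m and z of scraper in the frame of mat between 0.001 and 0.008 m and angle between scraper's own z axis and vertical below 0.1 rad and contact force between scraper and the fingers below 0.1 N and linear speed of scraper below 0.05 m/s and height (world z) of stop_block below 0.03 m), for 0.2 s.
At the end, for the whole second after the job is handed in: Offcuts in the tray; scraper upright on the mat, within 45 mm of its centre along each mat axis; stop block flat, right way up on the bed, within 65 mm of mid-fence, flat back within 6 mm of the fence and parallel within 0.12 rad, tab away from the fence; all at rest (x of chip0 in the frame of chip_tray between -0.09 and 0.09 m and y of chip0 in the frame of chip_tray between -0.075 and 0.075 m and z of each of chip0, chip1, chip2, chip3, chip4 in the frame of chip_tray below 0.045 m and x of chip1 in the frame of chip_tray between -0.09 and 0.09 m and y of chip1 in the frame of chip_tray between -0.075 and 0.075 m and x of chip2 in the frame of chip_tray between -0.09 and 0.09 m and y of chip2 in the frame of chip_tray between -0.075 and 0.075 m and x of chip3 in the frame of chip_tray between -0.09 and 0.09 m and y of chip3 in the frame of chip_tray between -0.075 and 0.075 m and x of chip4 in the frame of chip_tray between -0.09 and 0.09 m and y of chip4 in the frame of chip_tray between -0.075 and 0.075 m and x of scraper in the frame of mat between -0.045 and 0.045 m and y of scraper in the frame of mat between -0.045 and 0.045 m and z of scraper in the frame of mat between 0.001 and 0.008 m and angle between scraper's own z axis and vertical below 0.1 rad and x of block_back in the frame of saw_bed above 0.07 m and x of block_tab in the frame of saw_bed below 0.035 m and angle between the x axis of stop_block and the x axis of saw_bed, either way round below 0.12 rad and angle between stop_block's own z axis and vertical below 0.08 rad and y of stop_block in the frame of saw_bed between -0.065 and 0.065 m and z of stop_block in the frame of saw_bed between 0.046 and 0.054 m and linear speed of each of scraper, stop_block, chip0, chip1, chip2, chip3, chip4 below 0.02 m/s); the robot touches nothing.
It fails at once if the gripper or arm pushes or grasps an offcut (more than 0.5 N) (contact force between any of chip0, chip1, chip2, chip3, chip4 and the fingers above 0.5 N or contact force between any of chip0, chip1, chip2, chip3, chip4 and the arm above 0.5 N).
It fails at once if the jar, battery or tape measure is shifted by more than 30 mm (distance of any of jar, battery, tape_measure from where it was at the start of the episode above 0.03 m).
It also fails if it takes over 72 s, if anything falls off the work surface, if the arm or the gripper's body presses on something with over 40 N, if the wrist force passes 120 N, or if a joint passes its speed limit or range.

ROBOT

A 6-joint arm with a two-finger parallel gripper is mounted at the origin on the work surface. World frame = base frame: x ahead of the robot, y to its left, z up, the work surface at z = 0. Lengths are in m, angles in rad, forces in N, time in s.
With the tool pointing down it reaches from about 0.35 to 0.975 m from the base axis. Payload 4.9 kg.
Tool frame: the origin (TCP) lies at the very end of the fingers, on their centre line; the grasp point (between the pads) lies 19 mm behind it; z points along the fingers, y is the line along which they close (so a half turn about z gives the same grasp; the last joint's range is limited). The gripper opens to 85 mm and grips with 20 to 120 N. Pads are 22 mm wide; open, the fingers measure 114 mm over their backs; the gripper's body (76 mm by 85 mm) begins 54 mm behind the grasp point. The pads swing forward as they close: fully open they stand 13 mm farther back than shut.
Start: joints at [1.201, 0.053, 1.613, -0, 1.476, -0.119], TCP at [0.155, 0.605, 0.231] pointing down, gripper open.
Joint ranges: [-3.01, 3.01], [-1.01, 2.22], [0.06, 2.58], [-1.02, 4.17], [0.09, 2.62], [-3.14, 3.14]. Speed limits (rad/s): [2.57, 2.57, 3.14, 3.14, 3.14, 3.14].

INTERFACE

Orientations are given as a unit quaternion [w, x, y, z].
In Python, from plant import manip gives the robot as it stands.
- The arm moves only by the shell command python3 -m pendant 'ROWS'. ROWS is JSON, a list of rows, each a list of 3 entries, a list of its own where there are three numbers: the opening, from 0 (shut) to 1 (fully open), then the shift along the tool's x, y, z in units of 12 cm (1.0 is 12 cm), then the turn about the tool's z in units of pi rad (1.0 is pi rad). In form: [[gripper, [dx, dy, dz], roll], ...]. A call has 1 to 10 rows; each row is the pose to reach, as a shift and turn from the pose commanded when the call began, along the tool's axes at that moment, turning the shorter way round; what a row does not reach only later rows make up. A row lasts 1/10 s, in which the tool goes at most 50 mm and 8.59 degrees, less where a joint would pass 70% of its speed; a pose out of reach is approached as far as the arm can. A call with a number of a shift or a turn outside -1 to 1 is refused whole. A call with a gripper value outside its range is refused whole. The fingers move at their own pace and stop on an object; the grip force is fixed at half the most. Time passes only in rows, so rows that repeat a pose let the fingers close. It gives the time, the measured TCP pose, the force, the opening and the grip force at its end, in the units of the state.
- manip.state(): the state, without advancing time (a new reading comes with each control period).
- manip.grab_frame(name): name is "scene" or "side" or "wrist"; returns a dict with "img" (384x512x3 uint8, red, green, blue), "fx", "fy", "cx", "cy" (pixels), "eye" and "rotation" of the camera in the world; the wrist camera has in their place "tool_from_camera" (4x4, takes a point from camera to tool coordinates, whose origin is the TCP and whose axes are the flange's). Camera axes: x right, y down, z forward; pixel columns grow to the right and rows downward; lengths in m; the calibration is good to about 2 mm. The wrist camera is an equidistant fisheye: a pixel r from the principal point sees the ray r / f radians off the axis. A picture is of the moment at which its call begins: read the wrist's pose just before it. There is no depth.
- manip.job_done(): hands the job in; it is judged then, once.
The state is a dict: "time": time; "joint_pos": joint angles; "joint_vel": joint speeds; "joint_efforts": joint torques, N m; "tool_pos": TCP position; "tool_rot": TCP orientation; "contact_force": force on the tool from outside, world axes, zero at the start; "ft_torque": the same for the moment, N m; "gripper_width": opening from 0.0 (shut) to 1.0 (fully open); "grasp_force": force on a finger pad.
Only numpy, scipy, OpenCV 4.12 (cv2) and the standard library are available. Lean on these libraries where they do the work, as an engineer would, in place of code of your own. Each camera call takes 0.05 s, during which the arm holds its last target. There are 200 camera calls.

## Working session

There is one attempt and no reset: what is moved stays moved. The work goes in short steps, Python scripts to look and compute and a shell command to move; the robot and the scene stay as the last step left them, time stands still between calls to the robot, and variables do not carry over. Pictures are saved under pics/ and viewed, at most 10 in all, crops included, and the job is handed in when it is done.

```bash
mkdir -p pics; python3 - <<'E'
from plant import manip
import cv2,numpy as np,pickle
s=manip.state();print(s)
for n in("scene","side"):
    f=manip.grab_frame(n);pickle.dump(f,open(n+'.pkl','wb'));cv2.imwrite(f'pics/{n}0.png',f['img'][:,:,::-1])
    print(n,f['fx'],f['fy'],f['cx'],f['cy'],f['eye'],f['rotation'])
E
```

```text
{'time': 0.0, 'joint_pos': array([ 1.20102264e+00,  5.33778215e-02,  1.61428875e+00, -2.61136917e-05,
        1.47600706e+00, -1.19018087e-01]), 'joint_vel': array([ 0.00171464,  0.00189986, -0.00155313,  0.00120921,  0.00045914,
       -0.00043088]), 'joint_efforts': array([ 1.92663215e-04, -3.93698072e+01, -3.70165980e+01, -1.54681502e-04,
        7.30950764e-03, -8.22176077e-06]), 'tool_pos': array([0.15487559, 0.60486298, 0.23005316]), 'tool_rot': array([-2.39155999e-04,  1.25048267e-01,  9.92150114e-01, -1.01271188e-03]), 'contact_force': array([-0.17099915,  0.17912472, -0.13951746]), 'ft_torque': array([0.04275408, 0.00670544, 0.02086069]), 'grasp_force': 0.0, 'gripper_width': 0.9960431284931639}
scene 400.85158929227305 400.85158929227305 255.11933459363854 189.28107868236577 [ 1.26923045 -0.25800914  0.94955489] [-0.29430643  0.76660263  0.53666371 -0.19415506]
side 357.09465372497556 357.09465372497556 261.89239581204646 191.9318104374629 [-0.00246105 -0.53094636  0.62572883] [-0.4167254   0.81301841 -0.36659378  0.17592615]
```

View pics/scene0.png

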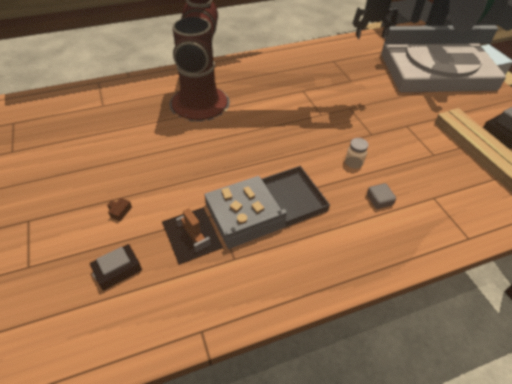

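View pics/side0.png

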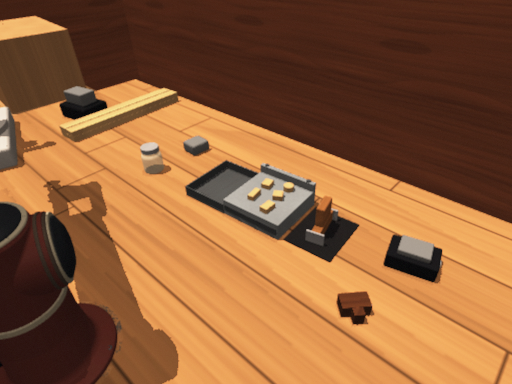

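The scene view shows the bed at about (245,210), the tray up-right (+y), the mat with the scraper at (192,232), the stop block at (119,208) and the jar at (357,148). In the side view the stop block is at (355,305) and the scraper at (323,220). I'll enlarge both views to get the corners.

```bash
python3 - <<'E'
import cv2
a=cv2.imread('pics/scene0.png');b=cv2.imread('pics/side0.png')
cv2.imwrite('pics/c1.png',cv2.resize(a[160:270,95:335],None,fx=3.3,fy=3.3,interpolation=cv2.INTER_CUBIC))
cv2.imwrite('pics/c2.png',cv2.resize(b[155:325,180:400],None,fx=3.5,fy=3.5,interpolation=cv2.INTER_CUBIC))
E
```

```text
(no output)
```

View pics/c1.png

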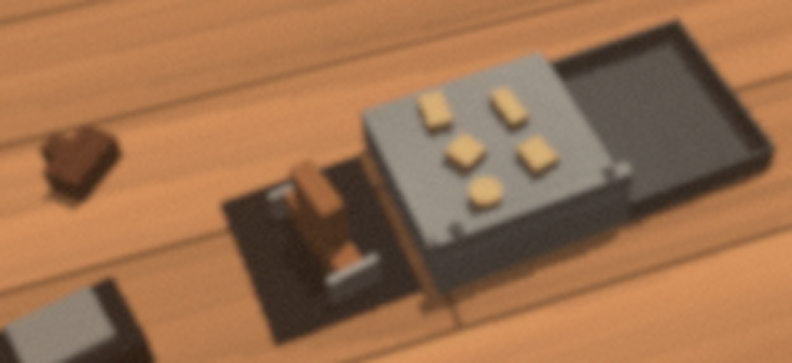

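View pics/c2.png

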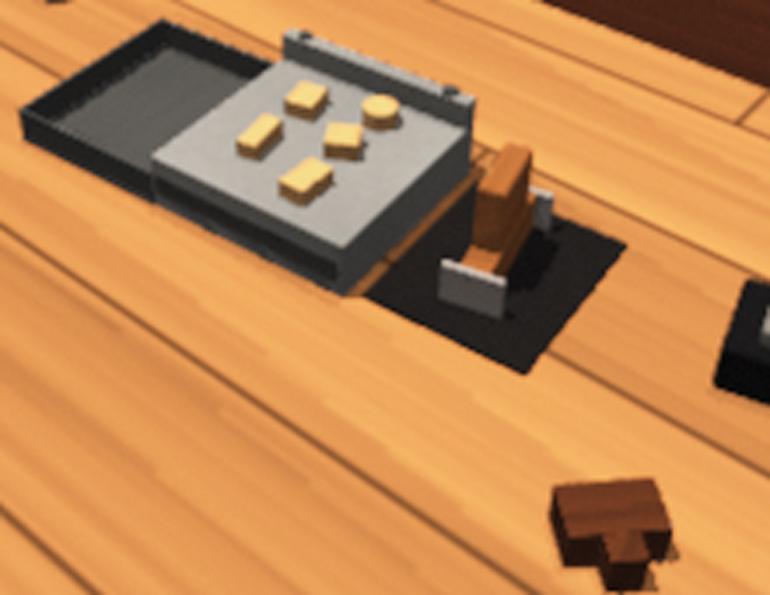

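```bash
cat > h.py <<'E'
import numpy as np,pickle
from scipy.spatial.transform import Rotation as R
def cast(f,uv,z):
    q=np.array(f['rotation']);M=R.from_quat(q[[1,2,3,0]]).as_matrix() if q.size==4 else q
    d=np.c_[(np.array(uv,float)-[f['cx'],f['cy']])/[f['fx'],f['fy']],np.ones(len(uv))]@M.T
    e=np.array(f['eye']);return (e+d*((z-e[2])/d[:,2])[:,None])[:,:2]
def wcast(f,st,uv,z):
    uv=(np.array(uv,float)-[f['cx'],f['cy']])/[f['fx'],f['fy']];t=np.linalg.norm(uv,axis=1)
    d=np.c_[uv*np.sinc(t/np.pi)[:,None],np.cos(t)]
    T=np.array(f['tool_from_camera']);q=np.array(st['tool_rot']);Rw=R.from_quat(q[[1,2,3,0]]).as_matrix()
    d=d@(Rw@T[:3,:3]).T;e=Rw@T[:3,3]+st['tool_pos'];return (e+d*((z-e[2])/d[:,2])[:,None])[:,:2]
E
python3 - <<'E'
from h import *
from scipy.optimize import least_squares
S=pickle.load(open('side.pkl','rb'));C=pickle.load(open('scene.pkl','rb'))
s=lambda p:np.array(p)/3.5+[180,155]
c=lambda p:np.array(p)/3.3+[95,160]
obs=[(S,s((155,155)),.05,(-.09,.09)),(S,s((343,247)),.05,(-.09,-.09)),(S,s((474,98)),.075,(.09,-.09)),(S,s((525,373)),.004,(-.08,-.23)),(S,s((626,244)),.004,(.08,-.23)),(S,s((22,115)),.032,(-.09,.24)),(S,s((163,20)),.032,(.09,.24)),
(C,c((365,112)),.05,(-.09,-.09)),(C,c((543,54)),.05,(-.09,.09)),(C,c((223,205)),.004,(-.08,-.23)),(C,c((277,342)),.004,(.08,-.23)),(C,c((681,20)),.032,(-.09,.24)),(C,c((772,150)),.032,(.09,.24)),(C,c((632,170)),.075,(.09,.09))]
W=np.array([cast(f,[p],z)[0] for f,p,z,_ in obs]);L=np.array([o[3] for o in obs])
def mp(p):
    a=p[2];return L@np.array([[np.cos(a),-np.sin(a)],[np.sin(a),np.cos(a)]]).T+p[:2]
r=least_squares(lambda p:(mp(p)-W).ravel(),[.6,-.1,0],loss='soft_l1',f_scale=.003)
print(r.x);print(np.round((mp(r.x)-W)*1000,1))
def pr(n,f,g,pts,z):print(n,np.round(cast(f,[g(p) for p in pts],z)*1000,1).tolist())
pr('ribS',S,s,[(481,182),(513,189),(531,152),(511,145)],.092)
pr('ribC',C,c,[(292,168),(308,160),(343,208),(327,219)],.092)
pr('cheekS',S,s,[(440,262),(507,286)],.036)
pr('cheekC',C,c,[(328,283),(378,258)],.036)
pr('cheekCfar',C,c,[(267,195),(290,183)],.036)
pr('stopS',S,s,[(553,488),(656,480),(671,523),(567,540)],.03)
cc=[(435,111),(508,108),(466,153),(537,155),(485,193)]
pr('chips',C,c,cc,.062)
E
```

```text
[ 0.58048512 -0.01984524  0.0831126 ]
[[-1.   4.7]
 [ 1.1  0.9]
 [ 4.9 -0.2]
 [-0.   0.6]
 [ 2.5 -0.7]
 [ 5.5 12.5]
 [ 5.9  6.7]
 [-4.8 -5.7]
 [-6.3 -1.6]
 [-6.6 -4.6]
 [ 1.2 -4.1]
 [-5.5 -1.7]
 [-2.1  4.7]
 [ 1.6 -0.8]]
ribS [[572.8, -176.5], [580.6, -197.2], [623.3, -183.7], [621.0, -168.5]]
ribC [[577.3, -190.9], [573.5, -176.5], [630.7, -162.2], [636.9, -177.0]]
cheekS [[541.4, -168.9], [551.5, -217.6]]
cheekC [[658.2, -187.3], [648.3, -142.2]]
cheekCfar [[553.7, -213.7], [547.6, -192.1]]
stopS [[433.8, -329.0], [477.7, -370.7], [456.7, -391.4], [408.9, -353.8]]
chips [[532.8, -54.8], [551.0, 7.1], [587.0, -44.2], [609.5, 12.5], [633.1, -43.0]]
```

Bed at about (0.580, -0.020) with yaw 0.083. Scraper at about (0.603, -0.179) with yaw about 0.23. Stop block at about (0.444, -0.361) with yaw about 0.81, tab towards -x. Moving above the scraper for a wrist view.

```bash

for i in 1 2 3 4 5 6; do :; done
python3 -m pendant '[[1,[-0.87,-0.9,0],0],[1,[-0.87,-0.9,0],0],[1,[-0.87,-0.9,0],0],[1,[-0.87,-0.9,0],0]]' | tail -c 300
python3 -m pendant '[[1,[-0.87,-0.9,0],0],[1,[-0.87,-0.9,0],0],[1,[-0.87,-0.9,0],0],[1,[-0.87,-0.9,0],0]]' >/dev/null
python3 -m pendant '[[1,[-0.87,-0.9,0],0],[1,[-0.87,-0.9,0],0],[1,[-0.87,-0.9,0],0],[1,[-0.87,-0.9,0],0]]' >/dev/null
python3 -m pendant '[[1,[-0.87,-0.9,0],0],[1,[-0.87,-0.9,0],0],[1,[-0.87,-0.9,0],0],[1,[-0.87,-0.9,0],0]]' >/dev/null
python3 -m pendant '[[1,[-0.87,-0.9,0],0],[1,[-0.87,-0.9,0],0],[1,[-0.87,-0.9,0],0],[1,[-0.87,-0.9,0],0]]' >/dev/null
python3 -m pendant '[[1,[-0.87,-0.9,0],0],[1,[-0.87,-0.9,0],0],[1,[-0.87,-0.9,0],0],[1,[-0.87,-0.9,0],0]]' >/dev/null
python3 -m pendant '[[1,[0,0,0],-0.15],[1,[0,0,0],-0.15],[1,[0,0,0],-0.15],[1,[0,0,0],-0.15],[1,[0,0,0],-0.15],[1,[0,0,0],-0.15]]' | tail -c 500
python3 - <<'E'
from plant import manip
import cv2,pickle
s=manip.state();f=manip.grab_frame('wrist');pickle.dump((s,f),open('w1.pkl','wb'))
cv2.imwrite('pics/w1.png',f['img'][:,:,::-1]);print(s['time'],s['tool_pos'],s['joint_pos'],f['fx'],f['cx'],f['cy'],f['tool_from_camera'])
E
```

```text
time: 0.5
tool_pos: [0.2312, 0.4709, 0.2302]
tool_rot: [0.0, 0.128, 0.992, -0.001]
contact_force: [-1.0, -0.0, -0.1]
gripper_width: 1.0
grasp_force: 0.0
time: 3.1
tool_pos: [0.6012, -0.1765, 0.2313]
tool_rot: [-0.0, -0.11, 0.994, 0.0]
contact_force: [-0.9, -0.1, -0.2]
gripper_width: 0.994
grasp_force: 0.0
3.1 [ 0.60120084 -0.17653796  0.2312737 ] [-4.04434838e-01  5.65861342e-02  1.60891253e+00  2.74347371e-04
  1.47633226e+00 -2.19487009e+00] 297.3186396354542 256.4155968828994 190.90074757922505 [[ 4.09561673e-04 -9.58889278e-01 -2.83780171e-01  7.32324818e-02]
 [ 9.99999608e-01  1.69986664e-04  8.68852541e-04 -1.26200893e-03]
 [-7.84894541e-04 -2.83780416e-01  9.58888971e-01 -1.45020239e-01]
 [ 0.00000000e+00  0.00000000e+00  0.00000000e+00  1.00000000e+00]]
```

View pics/w1.png

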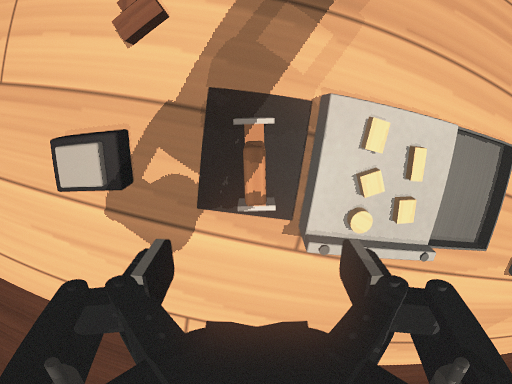

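The wrist view shows the scraper's rib top at about (244–267, 142–206), cheek ends at (234–274, 121) and (237–275, 208), the mat corners at (209,87), (312,101) and (197,207), and the bed corners at (330,95) and (459,125).

```bash
python3 - <<'E'
from h import *
s,f=pickle.load(open('w1.pkl','rb'))
def pr(n,p,z):
    w=wcast(f,s,p,z)*1000;print(n,np.round(w,1).tolist(),'mean',np.round(w.mean(0),1))
pr('cheeks',[(234,119),(274,119),(275,209),(237,210)],.036)
pr('rib',[(244,142),(263,142),(267,205),(244,206)],.092)
pr('mat',[(209,87),(312,101),(293,219),(197,207)],.004)
pr('bed',[(330,95),(459,125)],.05)
pr('stop',[(112,21),(126,44),(168,16)],.03)
pr('chips',[(376,134),(417,163),(371,182),(405,210),(360,221)],.064)
E
```

```text
cheeks [[550.6, -214.9], [540.7, -170.5], [645.7, -144.3], [657.1, -189.2]] mean [ 598.5 -179.7]
rib [[566.9, -197.4], [562.9, -179.6], [624.2, -161.4], [630.4, -183.9]] mean [ 596.1 -180.6]
mat [[519.2, -256.0], [508.2, -127.2], [665.4, -112.3], [676.9, -242.5]] mean [ 592.4 -184.5]
bed [[499.0, -117.3], [480.7, 63.3]] mean [489.9 -27. ]
stop [[453.7, -394.8], [482.4, -366.9], [441.9, -320.4]] mean [ 459.3 -360.7]
chips [[527.1, -58.3], [545.0, 4.8], [581.2, -47.7], [604.3, 9.7], [629.7, -45.5]] mean [577.5 -27.4]
```

```bash

python3 -m pendant '[[1,[0.03,-0.02,0.4],0],[1,[0.03,-0.02,0.8],0],[1,[0.03,-0.02,0.8],0]]' | tail -n 6
python3 -m pendant '[[1,[0,0,0.4],0],[1,[0,0,0.72],0],[1,[0,0,0.72],0],[0,[0,0,0.72],0],[0,[0,0,0.72],0],[0,[0,0,0.72],0],[0,[0,0,0.72],0],[0,[0,0,0.72],0],[0,[0,0,0.72],0],[0,[0,0,0.72],0]]' | tail -n 6
python3 -m pendant '[[0,[0,0,-0.05],0],[0,[0,0,-0.15],0],[0,[0,0,-0.4],0],[0,[0,0,-0.6],0],[0,[0,0,-0.6],0]]' | tail -n 6
python3 - <<'E'
from plant import manip
import cv2,pickle
s=manip.state();f=manip.grab_frame('wrist');pickle.dump((s,f),open('w2.pkl','wb'))
cv2.imwrite('pics/w2.png',f['img'][:,:,::-1])
E
```

```text
time: 3.45
tool_pos: [0.5929, -0.1785, 0.1269]
tool_rot: [-0.007, -0.109, 0.994, 0.004]
contact_force: [-1.5, 0.3, -0.5]
gripper_width: 0.998
grasp_force: 0.0
time: 4.45
tool_pos: [0.5992, -0.1812, 0.0508]
tool_rot: [0.001, -0.11, 0.994, -0.0]
contact_force: [-2.4, 1.8, 7.1]
gripper_width: 0.251
grasp_force: 64.1
time: 4.95
tool_pos: [0.6007, -0.182, 0.1259]
tool_rot: [0.004, -0.11, 0.994, -0.002]
contact_force: [1.3, -1.1, -1.4]
gripper_width: 0.248
grasp_force: 63.2
```

View pics/w2.png

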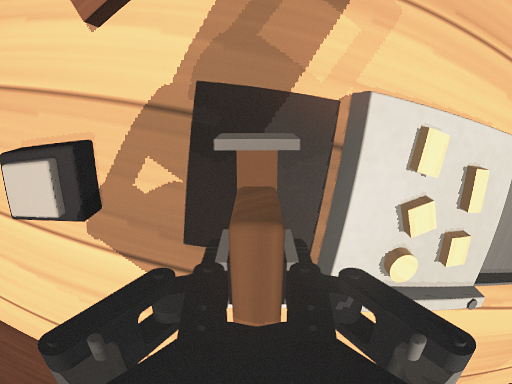

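The grasp is good: the scraper hangs square in the fingers and the offcuts are still on the bed at about (430,150)–(405,265). I'll move to the start of the first pass, aligned with the bed.

```bash

python3 -m pendant '[[0,[0.11,0.32,0],0.04],[0,[0.23,0.65,0],0.04],[0,[0.23,0.65,0],0.04],[0,[0.23,0.65,0],0.04],[0,[0.23,0.65,0],0.04]]' | tail -n 6
cat > st.py <<'E'
from h import *
from plant import manip
s=manip.state();p=s['tool_pos'];q=s['tool_rot'];a=.09;M=R.from_quat(q[[1,2,3,0]]).as_matrix()
d=p[:2]-[.579,-.020]
print('t',round(s['time'],2),'bed x,y',np.round([(d[0]*np.cos(a)+d[1]*np.sin(a))*1e3,(-d[0]*np.sin(a)+d[1]*np.cos(a))*1e3],1),'z',round(p[2]*1e3,1),'yaw',round(np.arctan2(-M[0,1],M[1,1]),3),'F',np.round(s['contact_force'],1),'w',s['gripper_width'],s['joint_pos'][5])
E
python3 st.py
```

```text
time: 5.5
tool_pos: [0.554, -0.1111, 0.1201]
tool_rot: [-0.0, -0.047, 0.999, 0.0]
contact_force: [0.2, 0.4, -2.2]
gripper_width: 0.248
grasp_force: 63.1
t 5.5 bed x,y [-33.1 -88.5] z 120.1 yaw 0.095 F [ 0.2  0.4 -2.2] w 0.24837455505484574 -1.9948792793715595
```

```bash

python3 -m pendant '[[0,[-0.02,0,0.08],0],[0,[-0.02,0,0.165],0],[0,[-0.02,0,0.165],0],[0,[-0.02,0,0.165],0]]' | tail -n 6
python3 st.py
python3 -m pendant '[[0,[0,0.08,0],0],[0,[0,0.16,0],0],[0,[0,0.24,0],0],[0,[0,0.33,0],0],[0,[0,0.42,0],0],[0,[0,0.5,0],0],[0,[0,0.58,0],0],[0,[0,0.67,0],0],[0,[0,0.76,0],0],[0,[0,0.85,0],0]]' | tail -n 6
python3 st.py
python3 -m pendant '[[0,[0,0.08,0],0],[0,[0,0.16,0],0],[0,[0,0.24,0],0],[0,[0,0.33,0],0],[0,[0,0.42,0],0],[0,[0,0.5,0],0],[0,[0,0.58,0],0],[0,[0,0.67,0],0],[0,[0,0.76,0],0],[0,[0,0.86,0],0]]' | tail -n 6
python3 -m pendant '[[0,[0,0.05,0],0],[0,[0,0.05,0],0],[0,[0,0.05,-0.4],0],[0,[0,0.05,-0.5],0],[0,[0,0.05,-0.5],0]]' | tail -n 6
python3 st.py
python3 - <<'E'
from plant import manip
import cv2,pickle
s=manip.state();f=manip.grab_frame('scene');g=manip.grab_frame('side')
a=cv2.resize(f['img'][160:260,180:340],None,fx=3.5,fy=3.5)
b=cv2.resize(g['img'][150:250,180:340],None,fx=3.5,fy=3.5)
import numpy as np
cv2.imwrite('pics/p1.png',cv2.resize(np.vstack([a,b]),None,fx=.85,fy=.85)[:,:,::-1])
E
```

```text
time: 5.9
tool_pos: [0.556, -0.1107, 0.1]
tool_rot: [-0.001, -0.047, 0.999, 0.0]
contact_force: [0.6, -0.6, -2.1]
gripper_width: 0.248
grasp_force: 63.0
t 5.9 bed x,y [-31.  -88.2] z 100.0 yaw 0.094 F [ 0.6 -0.6 -2.1] w 0.2482020817883311 -1.9928996782026398
time: 6.9
tool_pos: [0.5468, -0.0082, 0.1011]
tool_rot: [-0.0, -0.047, 0.999, -0.0]
contact_force: [-0.1, -0.2, -1.3]
gripper_width: 0.245
grasp_force: 63.1
t 6.9 bed x,y [-31.1  14.7] z 101.1 yaw 0.095 F [-0.1 -0.2 -1.3] w 0.2448270697336207 -1.8165897977542682
time: 7.9
tool_pos: [0.537, 0.0946, 0.1011]
tool_rot: [0.0, -0.047, 0.999, -0.0]
contact_force: [-0.1, 0.5, -1.7]
gripper_width: 0.251
grasp_force: 63.0
time: 8.4
tool_pos: [0.539, 0.0995, 0.1646]
tool_rot: [0.004, -0.047, 0.999, -0.0]
contact_force: [1.3, 0.2, -2.1]
gripper_width: 0.253
grasp_force: 63.2
t 8.4 bed x,y [-29.1 122.6] z 164.6 yaw 0.094 F [ 1.3  0.2 -2.1] w 0.25307222269322377 -1.6182855999880081
```

View pics/p1.png

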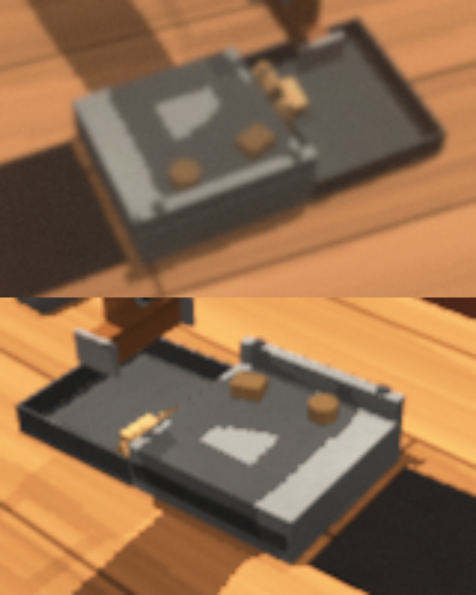

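Two offcuts remain on the bed, the block at top-crop (255,140) and the dowel at (185,172). The others are in or near the tray at (265–290, 75–95). Second pass, along the fence.

```bash

python3 -m pendant '[[0,[-0.1,-0.3,0],0],[0,[-0.2,-0.6,0],0],[0,[-0.37,-0.88,0],0],[0,[-0.37,-0.88,0],0],[0,[-0.37,-0.88,0],0]]' | tail -n 6 | head -2
python3 -m pendant '[[0,[0,-0.3,0],0],[0,[0,-0.6,0],0],[0,[0,-0.88,0],0],[0,[0,-0.88,0],0],[0,[0,-0.88,0],0],[0,[0,-0.88,0],0]]' | tail -n 6|head -2
python3 st.py
```

```text
time: 9.0
tool_pos: [0.5896, -0.0018, 0.1585]
time: 9.6
tool_pos: [0.6, -0.1048, 0.1602]
t 9.6 bed x,y [ 13.3 -86.4] z 160.2 yaw 0.096 F [ 0.3 -0.1 -2.7] w 0.24961349420894516 -1.9623465254750712
```

```bash

python3 -m pendant '[[0,[-0.02,0,0.3],0],[0,[-0.02,0,0.51],0],[0,[-0.02,0,0.51],0],[0,[-0.02,0,0.51],0]]' | tail -n 6 |head -4
python3 st.py
python3 -m pendant '[[0,[0,0.08,0],0],[0,[0,0.16,0],0],[0,[0,0.24,0],0],[0,[0,0.33,0],0],[0,[0,0.42,0],0],[0,[0,0.5,0],0],[0,[0,0.58,0],0],[0,[0,0.67,0],0],[0,[0,0.76,0],0],[0,[0,0.85,0],0]]' | tail -n 6 | head -4
python3 st.py
python3 -m pendant '[[0,[0,0.08,0],0],[0,[0,0.16,0],0],[0,[0,0.24,0],0],[0,[0,0.33,0],0],[0,[0,0.42,0],0],[0,[0,0.5,0],0],[0,[0,0.58,0],0],[0,[0,0.67,0],0],[0,[0,0.76,0],0],[0,[0,0.88,0],0]]' | tail -n 6 | head -4
python3 -m pendant '[[0,[0,0.02,0],0],[0,[0,0.02,0],0],[0,[0,0.02,-0.4],0],[0,[0,0.02,-0.5],0],[0,[0,0.02,-0.5],0]]' | tail -n 6 | head -4
python3 -m pendant '[[0,[0,-0.4,0],0],[0,[0,-0.8,0],0],[0,[0,-0.8,0],0],[0,[0,-0.8,0],0]]' | tail -n 6 | head -2
python3 -m pendant '[[0,[0,-0.4,0],0],[0,[0,-0.8,0],0],[0,[0,-0.8,0],0],[0,[0,-0.8,0],0]]' | tail -n 6 | head -2
python3 -m pendant '[[0,[0,-0.4,0],0],[0,[0,-0.6,0],0],[0,[0,-0.6,0],0],[0,[0,-0.6,0],0]]' | tail -n 6 | head -2
python3 st.py
python3 - <<'E'
from plant import manip
import cv2,pickle,numpy as np
s=manip.state();f=manip.grab_frame('scene');g=manip.grab_frame('side');w=manip.grab_frame('wrist')
pickle.dump((s,f,g,w),open('p2.pkl','wb'))
a=cv2.resize(f['img'][160:270,160:340],None,fx=2.2,fy=2.2)
b=cv2.resize(g['img'][150:260,180:360],None,fx=2.2,fy=2.2)
cv2.imwrite('pics/p2.png',np.vstack([np.hstack([a,b]),cv2.resize(w['img'][20:300,230:512],(792,350))])[:,:,::-1])
E
```

```text
time: 10.0
tool_pos: [0.6027, -0.1048, 0.0996]
tool_rot: [-0.001, -0.048, 0.999, 0.0]
contact_force: [-1.0, 1.1, -3.0]
t 10.0 bed x,y [ 16.  -86.6] z 99.6 yaw 0.096 F [-1.   1.1 -3. ] w 0.24981323003215086 -1.961089683802545
time: 11.0
tool_pos: [0.5933, -0.0037, 0.0999]
tool_rot: [-0.0, -0.047, 0.999, 0.0]
contact_force: [0.1, -0.6, -2.1]
t 11.0 bed x,y [15.7 14.9] z 99.9 yaw 0.095 F [ 0.1 -0.6 -2.1] w 0.25150907111390086 -1.7971857545528744
time: 12.0
tool_pos: [0.5834, 0.1013, 0.0999]
tool_rot: [0.0, -0.047, 0.999, -0.0]
contact_force: [-0.6, 0.1, -1.9]
time: 12.5
tool_pos: [0.5858, 0.1027, 0.1636]
tool_rot: [0.004, -0.047, 0.999, -0.0]
contact_force: [0.2, 0.0, -2.5]
time: 12.9
tool_pos: [0.5914, 0.0062, 0.1578]
time: 13.3
tool_pos: [0.6009, -0.0879, 0.1587]
time: 13.7
tool_pos: [0.608, -0.1582, 0.1591]
t 13.7 bed x,y [  16.5 -140.3] z 159.1 yaw 0.096 F [ 0.1  0.3 -2.5] w 0.24784750046146825 -2.040220762789995
```

View pics/p2.png

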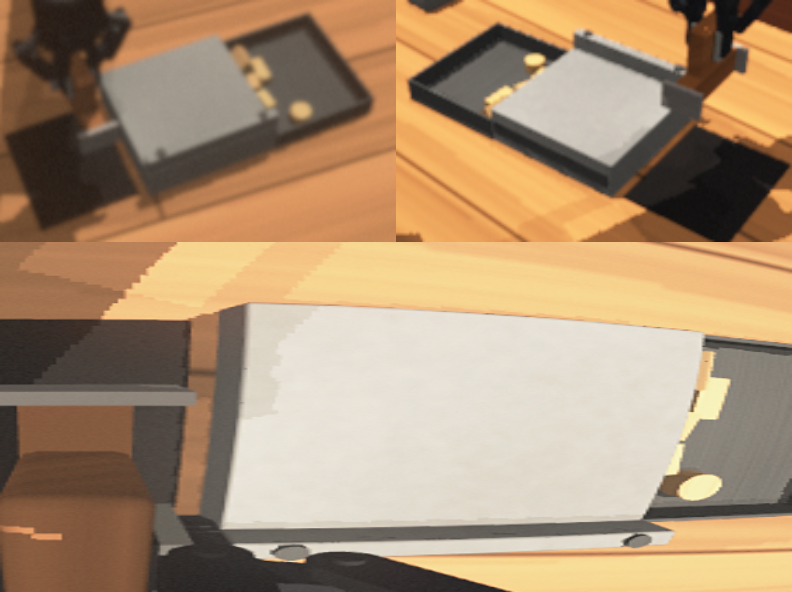

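The bed is clear. All five offcuts appear to be in the tray, some heaped along the bed's edge. I'll zoom in to check how high they lie.

```bash
python3 - <<'E'
import cv2,pickle,numpy as np
s,f,g,w=pickle.load(open('p2.pkl','rb'))
a=cv2.resize(f['img'][160:225,258:323],None,fx=6,fy=6,interpolation=cv2.INTER_CUBIC)
b=cv2.resize(g['img'][165:210,210:275],None,fx=6,fy=6,interpolation=cv2.INTER_CUBIC)
c=cv2.resize(w['img'][60:155,455:512],None,fx=6,fy=6,interpolation=cv2.INTER_CUBIC)
o=np.zeros((570,740,3),np.uint8);o[:300,:390]=a[:300];o[300:,:390]=b;o[:,395:737]=c
cv2.imwrite('pics/p3.png',o[:,:,::-1])
E
```

```text
(no output)
```

View pics/p3.png

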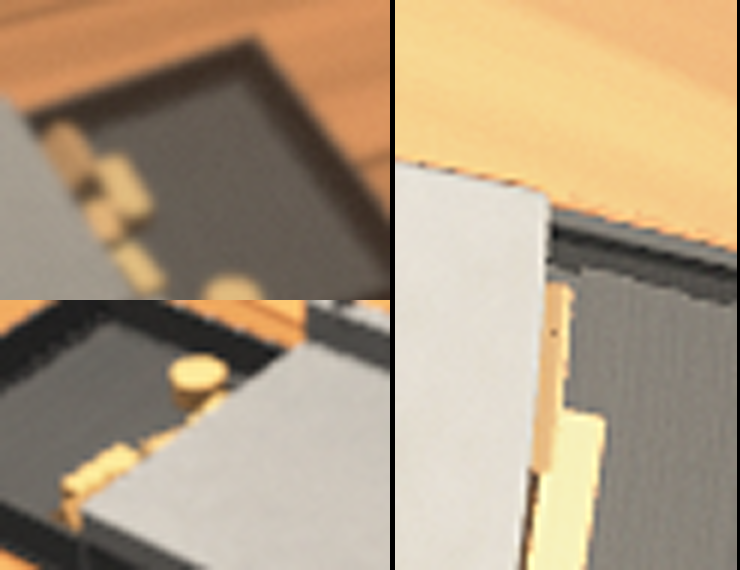

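```bash
python3 - <<'E'
from h import *
s,f,g,w=pickle.load(open('p2.pkl','rb'))
def tri(a,b):
    best=min(((np.linalg.norm(cast(f,[a],z)-cast(g,[b],z)),z,cast(f,[a],z)[0],cast(g,[b],z)[0]) for z in np.arange(-.02,.1,.002)),key=lambda t:t[0]);print(best)
tri((278.8,190.3),(226.7,193.3));tri((297.2,207.5),(243.3,177))
tri((314.0-.0,178.0),(0,0)) if 0 else None
# reference: known tray +y,-x rim corner z=.032
tri((681/3.3+95,20/3.3+160),(22/3.5+180,115/3.5+155))
E
```

```text
(np.float64(0.0038605886921879093), np.float64(0.01599999999999997), array([0.53530845, 0.11140568]), array([0.53718908, 0.10803413]))
(np.float64(0.010290481392605562), np.float64(0.019999999999999966), array([0.61954593, 0.13532787]), array([0.62451909, 0.12631889]))
(np.float64(0.008811581621346069), np.float64(0.023999999999999962), array([0.46950421, 0.21770951]), array([0.47168405, 0.20917181]))
```

The offcuts lie low, with tops around 20 mm, all inside the tray. Now I'll put the scraper back on the mat.

```bash

python3 -m pendant '[[0,[0.14,-0.21,0],0],[0,[0.14,-0.21,0.3],0],[0,[0.14,-0.21,0.6],0],[0,[0.14,-0.21,0.75],0],[0,[0.14,-0.21,0.82],0],[0,[0.14,-0.21,0.86],0],[0,[0.14,-0.21,0.88],0],[0,[0.14,-0.21,0.88],0]]' | tail -n 6 | head -4
python3 st.py
```

```text
time: 14.65
tool_pos: [0.5947, -0.1866, 0.0555]
tool_rot: [0.001, -0.048, 0.999, -0.0]
contact_force: [0.6, -0.7, -2.4]
t 14.65 bed x,y [   0.7 -167.4] z 55.5 yaw 0.095 F [ 0.6 -0.7 -2.4] w 0.24691241790770005 -2.089427722549673
```

```bash

python3 -m pendant '[[0,[0,0,0.015],0],[0,[0,0,0.03],0],[0,[0,0,0.03],0]]' | tail -n 6 | head -4
python3 -m pendant '[[0,[0,0,0.01],0],[0,[0,0,0.01],0]]' | tail -n 6 | head -4
python3 st.py
```

```text
time: 14.95
tool_pos: [0.5939, -0.1866, 0.0509]
tool_rot: [0.0, -0.047, 0.999, -0.0]
contact_force: [-1.0, 0.2, -1.5]
time: 15.15
tool_pos: [0.5941, -0.1868, 0.05]
tool_rot: [0.0, -0.047, 0.999, -0.0]
contact_force: [-0.3, 0.5, -0.3]
t 15.15 bed x,y [ 1.000e-01 -1.674e+02] z 50.0 yaw 0.095 F [-0.3  0.5 -0.3] w 0.25124422703160704 -2.089448683186928
```

```bash

python3 -m pendant '[[0.7,[0,0,0],0],[1,[0,0,0],0],[1,[0,0,0],0],[1,[0,0,0],0],[1,[0,0,0],0],[1,[0,0,-0.1],0],[1,[0,0,-0.4],0],[1,[0,0,-0.8],0],[1,[0,0,-1],0],[1,[0,0,-1],0]]' | tail -n 6 
python3 -m pendant '[[1,[0.69,-0.66,-0.3],0.2],[1,[0.69,-0.66,-0.3],0.2],[1,[0.69,-0.66,-0.3],0.2],[1,[0.69,-0.66,-0.3],0.2],[1,[0.69,-0.66,-0.3],0.2],[1,[0.69,-0.66,-0.3],0.2]]' | tail -n 6 | head -3
python3 st.py
```

```text
time: 16.15
tool_pos: [0.597, -0.188, 0.1769]
tool_rot: [0.005, -0.047, 0.999, -0.003]
contact_force: [-0.2, 0.1, 0.7]
gripper_width: 1.001
grasp_force: 0.0
time: 16.75
tool_pos: [0.5186, -0.2729, 0.2048]
tool_rot: [-0.001, 0.262, 0.965, 0.0]
t 16.75 bed x,y [ -82.9 -246.4] z 204.8 yaw -0.531 F [ 0.4 -0.1  0.1] w 0.9981855888969184 -1.650985561512409
```

```bash

python3 -m pendant '[[1,[0.16,-0.95,0],0.33],[1,[0.16,-0.95,0],0.33],[1,[0.16,-0.95,0],0.33],[1,[0.16,-0.95,0],0.33],[1,[0.16,-0.95,0],0.33],[1,[0.16,-0.95,0],0.33],[1,[0.16,-0.95,0],0.33],[1,[0.16,-0.95,0],0.33]]' | tail -n 6 | head -3
python3 -m pendant '[[1,[0,0,0],0.24],[1,[0,0,0],0.24],[1,[0,0,0],0.24],[1,[0,0,0],0.24],[1,[0,0,0],0.24],[1,[0,0,0],0.24],[1,[0,0,0],0.24]]' | tail -n 6 | head -3
python3 st.py
python3 - <<'E'
from plant import manip
import cv2,pickle,numpy as np
from h import *
s=manip.state();f=manip.grab_frame('wrist');pickle.dump((s,f),open('w4.pkl','wb'));print(s['tool_pos'])
# dark brown mask: red-dominant but dark
im=f['img'].astype(int);r,g,b=im[...,0],im[...,1],im[...,2]
m=((r<125)&(r>g*1.25)&(r>35)).astype(np.uint8);m[290:]=0
n,l,st,c=cv2.connectedComponentsWithStats(m)
for i in np.argsort(-st[1:,4])[:4]+1:print(st[i],c[i])
cv2.imwrite('pics/w4.png',cv2.resize(f['img'],(780,585),interpolation=cv2.INTER_CUBIC)[:,:,::-1])
E
```

```text
time: 17.55
tool_pos: [0.4446, -0.361, 0.2048]
tool_rot: [-0.001, 0.706, 0.708, 0.0]
time: 18.25
tool_pos: [0.4446, -0.3613, 0.2052]
tool_rot: [-0.0, 0.916, 0.4, -0.0]
t 18.25 bed x,y [-164.6 -327.9] z 205.2 yaw -2.318 F [-0.6  0.8 -0.2] w 1.0019577659427057 -0.06485611065010344
[ 0.44457368 -0.36133914  0.20523238]
[   0  105  256  112 5934] [148.31951466 188.37428379]
[ 230  151   55   52 2286] [256.89938758 172.14173228]
[339 240  32  50 988] [351.98582996 268.18016194]
[346  30  52  92 696] [366.07471264  75.87356322]
```

View pics/w4.png

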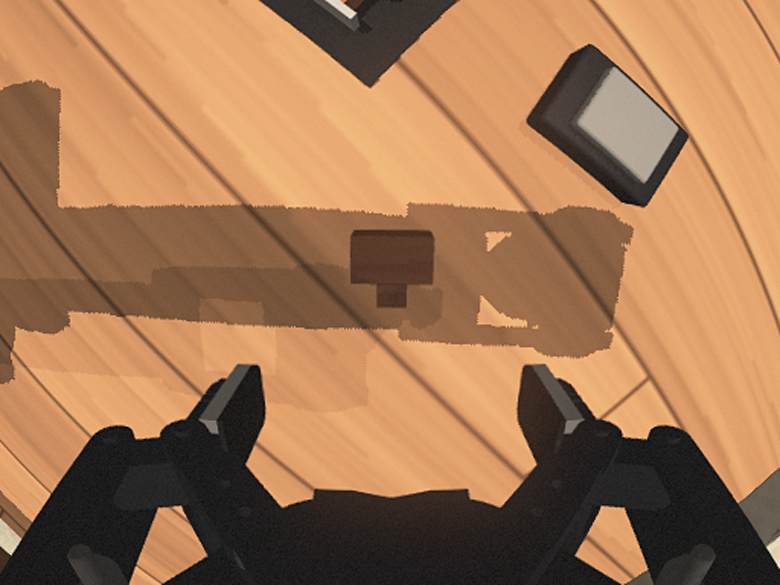

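The stop block's top face spans about (351–433, 237–283) in the enlarged view, square to the image, with its tab downward (tool -x) at (391,296).

```bash
python3 - <<'E'
from h import *
s,f=pickle.load(open('w4.pkl','rb'))
p=np.array([(352,237),(433,237),(433,284),(351,283)])/1.5234
w=wcast(f,s,p,.03);c=w.mean(0);print(w,c,np.linalg.norm(w[0]-w[1]),np.linalg.norm(w[1]-w[2]))
q=s['tool_rot'];M=R.from_quat(q[[1,2,3,0]]).as_matrix()
d=np.r_[c-s['tool_pos'][:2],0]@M;print('units',d/.12)
v=w[1]-w[0];print('edge angle vs tool y',np.arctan2(*(v@M[:2,:2])))
E
```

```text
[[ 0.43533004 -0.33077063]
 [ 0.47799463 -0.37024049]
 [ 0.45476068 -0.39649379]
 [ 0.41097709 -0.35493647]] [ 0.44476561 -0.36311034] 0.058121741384815434 0.03505783913414356
units [-9.73726557e-03  1.12072171e-02 -5.96287004e-06]
edge angle vs tool y 0.001005711693972969
```

```bash

python3 -m pendant '[[1,[-0.01,0.01,0.4],0],[1,[-0.01,0.01,0.85],0],[1,[-0.01,0.01,0.85],0],[1,[-0.01,0.01,0.85],0]]' | tail -n 6 | head -4
python3 -m pendant '[[1,[0,0,0.4],0],[1,[0,0,0.7],0],[1,[0,0,0.82],0],[1,[0,0,0.84],0],[1,[0,0,0.84],0]]' | tail -n 6 | head -4
python3 -m pendant '[[0,[0,0,0],0],[0,[0,0,0],0],[0,[0,0,0],0],[0,[0,0,0],0],[0,[0,0,0],0],[0,[0,0,0],0]]' | tail -n 6
python3 st.py
```

```text
time: 18.7
tool_pos: [0.4438, -0.3625, 0.1024]
tool_rot: [-0.002, 0.917, 0.398, -0.001]
contact_force: [-1.8, -0.3, 1.3]
time: 19.2
tool_pos: [0.4459, -0.3648, 0.0052]
tool_rot: [0.002, 0.918, 0.398, 0.001]
contact_force: [0.6, 0.0, 0.6]
time: 19.8
tool_pos: [0.446, -0.365, 0.0055]
tool_rot: [0.002, 0.918, 0.397, 0.001]
contact_force: [0.9, -0.4, 6.5]
gripper_width: 0.689
grasp_force: 66.8
t 19.8 bed x,y [-163.4 -331.6] z 5.5 yaw -2.324 F [ 0.9 -0.4  6.5] w 0.6886664673138617 -0.061568114396641324
```

```bash

python3 -m pendant '[[0,[0,0,-0.1],0],[0,[0,0,-0.4],0],[0,[0,0,-0.8],0],[0,[0,0,-1],0],[0,[0,0,-1],0]]' | tail -n 6
python3 -m pendant '[[0,[0,0,-0.4],0],[0,[0,0,-0.8],0],[0,[0,0,-0.8],0],[0,[0.3,-0.1,-0.8],0],[0,[0.6,-0.2,-0.8],0],[0,[1,-0.33,-0.8],0],[0,[1,-0.33,-0.8],0]]' | tail -n 6 | head -2
python3 -m pendant '[[0,[0.3,-0.1,0],0],[0,[0.6,-0.2,0],0],[0,[1,-0.33,0],0],[0,[1,-0.33,0],0]]' | tail -n 6 | head -2
python3 -m pendant '[[0,[0.3,-0.1,0],0],[0,[0.6,-0.2,0],0],[0,[1,-0.33,0],0],[0,[1,-0.33,0],0],[0,[1,-0.33,0],0]]' | tail -n 6 | head -2
python3 -m pendant '[[0,[0,0,0],0.23],[0,[0,0,0],0.23],[0,[0,0,0],0.23],[0,[0,0,0],0.23],[0,[0,0,0],0.23],[0,[0,0,0],0.23],[0,[0,0,0],0.23],[0,[0,0,0],0.23]]' | tail -n 6 
python3 st.py
```

```text
time: 20.3
tool_pos: [0.4469, -0.3658, 0.1292]
tool_rot: [0.005, 0.918, 0.397, 0.002]
contact_force: [-0.2, -1.0, -0.4]
gripper_width: 0.69
grasp_force: 66.1
time: 21.0
tool_pos: [0.4986, -0.2439, 0.2169]
time: 21.4
tool_pos: [0.5516, -0.13, 0.2172]
time: 21.9
tool_pos: [0.6037, -0.0196, 0.2173]
time: 22.7
tool_pos: [0.6038, -0.0204, 0.2185]
tool_rot: [0.0, 0.999, 0.048, -0.0]
contact_force: [-0.1, 0.5, -1.0]
gripper_width: 0.69
grasp_force: 66.0
t 22.7 bed x,y [24.7 -2.6] z 218.5 yaw -3.046 F [-0.1  0.5 -1. ] w 0.6900239098206737 1.3186618737167497
```

```bash

python3 -m pendant '[[0,[0,0,0.4],0],[0,[0,0,0.8],0],[0,[0,0,0.8],0],[0,[0,0,0.8],0]]' | tail -n 6 | head -2
python3 -m pendant '[[0,[0,0,0.3],0],[0,[0,0,0.45],0],[0,[0,0,0.52],0],[0,[0,0,0.54],0],[0,[0,0,0.54],0]]' | tail -n 6 | head -4
python3 st.py
python3 -m pendant '[[0,[0.08,0,0],0],[0,[0.16,0,0],0],[0,[0.21,0,0],0],[0,[0.23,0,0],0],[0,[0.25,0,0],0],[0,[0.25,0,0],0],[0,[0.25,0,0],0]]' | tail -n 6 | head -4
python3 st.py
```

```text
time: 23.1
tool_pos: [0.6035, -0.0195, 0.1223]
time: 23.6
tool_pos: [0.6058, -0.0198, 0.0602]
tool_rot: [0.0, 0.999, 0.047, 0.002]
contact_force: [1.1, -0.7, -0.7]
t 23.6 bed x,y [26.7 -2.2] z 60.2 yaw -3.047 F [ 1.1 -0.7 -0.7] w 0.6884077923249798 1.3205317361407674
time: 24.3
tool_pos: [0.6338, -0.0166, 0.0577]
tool_rot: [-0.0, 0.999, 0.047, -0.0]
contact_force: [0.4, -0.2, -1.3]
t 24.3 bed x,y [54.9 -1.6] z 57.7 yaw -3.047 F [ 0.4 -0.2 -1.3] w 0.6871940777972891 1.3324187047284806
```

Now creep to the fence, watching the force.

```bash

python3 -m pendant '[[0,[0.012,0,0.008],0],[0,[0.025,0,0.008],0],[0,[0.025,0,0.008],0]]' | tail -n 6 | head -4
python3 -m pendant '[[0,[0.012,0,0],0],[0,[0.012,0,0],0]]' | tail -n 6 | head -4
python3 -m pendant '[[0,[0.012,0,0],0],[0,[0.012,0,0],0]]' | tail -n 6 | head -4
python3 st.py
```

```text
time: 24.6
tool_pos: [0.6342, -0.0166, 0.0562]
tool_rot: [-0.0, 0.999, 0.047, -0.004]
contact_force: [-9.0, -1.4, 4.1]
time: 24.8
tool_pos: [0.6341, -0.0166, 0.0558]
tool_rot: [-0.0, 0.999, 0.047, -0.006]
contact_force: [-13.9, -1.7, 5.9]
time: 25.0
tool_pos: [0.6341, -0.0165, 0.0558]
tool_rot: [-0.0, 0.999, 0.047, -0.008]
contact_force: [-20.3, -1.9, 10.8]
t 25.0 bed x,y [55.2 -1.5] z 55.8 yaw -3.048 F [-20.3  -1.9  10.8] w 0.6899186365743689 1.3357899017819297
```

```bash

python3 -m pendant '[[0,[-0.035,0,0],0],[0,[-0.035,0,0],0],[0,[-0.035,0,0],0]]' | tail -n 6 | head -4
python3 st.py
python3 -m pendant '[[0.8,[0,0,0],0],[0.85,[0,0,0],0],[1,[0,0,0],0],[1,[0,0,0],0],[1,[0,0,0],0],[1,[0,0,-0.1],0],[1,[0,0,-0.4],0],[1,[0,0,-0.8],0],[1,[0,0,-1],0],[1,[0,0,-1],0]]' | tail -n 6
python3 -m pendant '[[1,[-0.3,0,-0.2],0],[1,[-0.6,0,-0.4],0],[1,[-0.9,0,-0.6],0],[1,[-0.9,0,-0.6],0],[1,[-0.9,0,-0.6],0],[1,[-0.9,0,-0.6],0]]' | tail -n 6 |head -3
python3 - <<'E'
from plant import manip
import cv2,pickle,numpy as np
s=manip.state();w=manip.grab_frame('wrist');f=manip.grab_frame('scene');g=manip.grab_frame('side')
pickle.dump((s,f,g,w),open('e.pkl','wb'))
a=cv2.resize(f['img'][160:270,160:340],None,fx=2.2,fy=2.2)
b=cv2.resize(g['img'][150:260,190:370],None,fx=2.2,fy=2.2)
cv2.imwrite('pics/e.png',np.vstack([np.hstack([a,b]),cv2.resize(w['img'][0:250,:],(792,350))])[:,:,::-1])
E
```

```text
time: 25.3
tool_pos: [0.6342, -0.0166, 0.0562]
tool_rot: [-0.0, 0.999, 0.047, -0.002]
contact_force: [-6.8, -0.6, 0.1]
t 25.3 bed x,y [55.3 -1.6] z 56.2 yaw -3.047 F [-6.8 -0.6  0.1] w 0.6923372699817713 1.333370717394178
time: 26.3
tool_pos: [0.6391, -0.017, 0.1846]
tool_rot: [0.001, 0.999, 0.047, 0.006]
contact_force: [0.9, -0.8, -0.3]
gripper_width: 1.002
grasp_force: 0.0
time: 26.9
tool_pos: [0.528, -0.0266, 0.2475]
tool_rot: [-0.0, 0.999, 0.047, -0.001]
```

```bash
ls pics; python3 st.py; python3 - <<'E'
# numeric check: dark-brown stop block blob in wrist view
from h import *
import cv2
s,f,g,w=pickle.load(open('e.pkl','rb'));im=w['img'].astype(int);r,gg,b=im[...,0],im[...,1],im[...,2]
m=((r<125)&(r>gg*1.25)&(r>30)).astype(np.uint8);m[300:]=0
n,l,st,c=cv2.connectedComponentsWithStats(m)
for i in np.argsort(-st[1:,4])[:6]+1:
    k,_=cv2.findContours((l==i).astype(np.uint8),0,2);R_=cv2.minAreaRect(k[0]);P=cv2.boxPoints(R_)
    W=wcast(w,s,P,.08)-[.579,-.02];a=.09;print(st[i],np.round(np.c_[W[:,0]*np.cos(a)+W[:,1]*np.sin(a),-W[:,0]*np.sin(a)+W[:,1]*np.cos(a)]*1e3,0).tolist())
E
```

```text
c1.png
c2.png
e.png
p1.png
p2.png
p3.png
scene0.png
side0.png
w1.png
w2.png
w4.png
t 27.05 bed x,y [-51.2  -2. ] z 247.2 yaw -3.047 F [-0.3 -0.3 -0.4] w 1.0001239778158983 1.2847002521529416
[ 369   88   49   77 1907] [[-41.0, -129.0], [44.0, -126.0], [49.0, -186.0], [-40.0, -192.0]]
[ 279  239   90   61 1195] [[-155.0, -30.0], [-99.0, -57.0], [-164.0, -167.0], [-233.0, -143.0]]
[347  65  57  19 383] [[51.0, -97.0], [68.0, -99.0], [68.0, -167.0], [50.0, -165.0]]
[329 165  57  18 277] [[-61.0, -84.0], [-42.0, -83.0], [-42.0, -150.0], [-62.0, -152.0]]
[366 249  16  14  68] [[-148.0, -139.0], [-144.0, -144.0], [-166.0, -164.0], [-171.0, -159.0]]
[173  90   5  23  60] [[38.0, 86.0], [38.0, 82.0], [14.0, 80.0], [14.0, 84.0]]
```

I've viewed all ten pictures, so I'll check the placement numerically from colour.

```bash
python3 - <<'E'
from h import *
import cv2
s,f,g,w=pickle.load(open('e.pkl','rb'));a=.09
def bed(P):
    W=P-[.579,-.02];return np.c_[W[:,0]*np.cos(a)+W[:,1]*np.sin(a),-W[:,0]*np.sin(a)+W[:,1]*np.cos(a)]*1e3
H,Wd=384,512;uv=np.stack(np.meshgrid(np.arange(Wd),np.arange(H)),-1).reshape(-1,2)
for n,fr,fn in(('wrist',w,lambda z:wcast(w,s,uv,z)),('scene',f,lambda z:cast(f,uv,z)),('side',g,lambda z:cast(g,uv,z))):
    im=fr['img'].astype(int);sat=(im[...,0]-im[...,2]);B=bed(fn(.08)).reshape(H,Wd,2)
    m=((sat>0.25*im[...,0])&(im[...,0]>20)&(np.abs(B[...,1])<85)&(B[...,0]>-80)&(B[...,0]<95)).astype(np.uint8)
    k,l,st,c=cv2.connectedComponentsWithStats(m)
    for i in np.argsort(-st[1:,4])[:3]+1:
        q=B[l==i];col=im[l==i].mean(0)
        print(n,st[i],col.round(),'x',np.percentile(q[:,0],[1,50,99]).round(),'y',np.percentile(q[:,1],[1,50,99]).round())
        if n=='wrist' and st[i,4]>300:
            for x0 in range(0,84,6):
                r=q[(q[:,0]>=x0)&(q[:,0]<x0+6)]
                if len(r):print('  x',x0,'y',r[:,1].min().round(),r[:,1].max().round())
            for y0 in range(-36,36,8):
                r=q[(q[:,1]>=y0)&(q[:,1]<y0+8)]
                if len(r):print('  y',y0,'x',r[:,0].min().round(1),r[:,0].max().round(1))
E
```

```text
wrist [ 228   53   59   51 2374] [141.  92.  69.] x [23. 54. 75.] y [-32.  -2.  27.]
  x 18 y -13.0 8.0
  x 24 y -14.0 8.0
  x 30 y -14.0 8.0
  x 36 y -32.0 27.0
  x 42 y -32.0 27.0
  x 48 y -32.0 27.0
  x 54 y -32.0 27.0
  x 60 y -32.0 27.0
  x 66 y -33.0 27.0
  x 72 y -33.0 27.0
  y -36 x 38.1 74.5
  y -28 x 38.1 75.5
  y -20 x 22.0 75.3
  y -12 x 22.0 75.1
  y -4 x 21.9 75.0
  y 4 x 21.9 75.1
  y 12 x 38.8 75.2
  y 20 x 37.8 75.2
wrist [ 174   35  161   10 1017] [224. 163. 112.] x [88. 92. 95.] y [-83.  -1.  83.]
  y -36 x 88.6 94.4
  y -28 x 88.4 94.1
  y -20 x 88.2 95.0
  y -12 x 88.1 94.8
  y -4 x 88.1 94.7
  y 4 x 88.1 94.8
  y 12 x 88.2 94.9
  y 20 x 88.3 95.0
  y 28 x 88.5 94.3
wrist [176 152   5  28  96] [212. 167. 119.] x [-60. -44. -29.] y [81. 83. 85.]
scene [206 171  77  39 391] [175. 129.  91.] x [-80. -66.  75.] y [-82.  25.  84.]
scene [240 204  24  19 299] [101.  68.  51.] x [25. 57. 78.] y [-36.  -3.  28.]
side [252 161  63  31 611] [131.  87.  55.] x [-6. 51. 94.] y [-79. -10.  83.]
side [228 175  20  17  99] [186. 155. 106.] x [-80. -30.   3.] y [61. 71. 85.]
```

```bash
python3 -c "
from plant import manip
print(manip.job_done())"
```

```text
the job is handed in; nothing more can be done
None
```

I handed the job in at about 27 s; my camera checks show all five offcuts in the tray, the scraper back on its mat and released, and the stop block flush against the middle of the fence with its tab pointing away, though no verdict was returned.

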